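# Fold the reading glasses and put them away in their case

### The arm

A 7-joint arm with a two-finger parallel gripper is mounted at the origin on the work surface. World frame = base frame: x ahead of the robot, y to its left, z up, the work surface at z = 0. Lengths are in mm, angles in rad, forces in N, time in s.
With the tool pointing down it reaches from about 350 to 900 mm from the base axis. Payload 7.2 kg.
Tool frame: the origin (TCP) lies at the centre of the arm's flange, where the gripper is bolted on; the fingertips stand 173 mm ahead of it and the grasp point (between the pads) lies 155 mm ahead of it; z points along the fingers, x is the direction in which the jaws open and shut, and the axes are right-handed (so a half turn about z gives the same grasp; the last joint's range is limited). The gripper opens to 85 mm and grips with 20 to 120 N. Pads are 22 mm wide; open, the fingers measure 114 mm over their backs; the gripper's body (76 mm by 85 mm) begins 54 mm behind the grasp point. The pads swing forward as they close: fully open they stand 13 mm farther back than shut.
Start: joints at [1.252, 0.411, -0.013, 1.596, 0.006, 1.134, -0.082], TCP at [155.098, -605.448, 404.697] pointing down, gripper open.
Joint ranges: [-2.95, 2.95], [-0.29, 1.99], [-1.47, 1.44], [0.14, 2.54], [-1.03, 4.17], [0.13, 1.85], [-2.86, 2.86]. Speed limits (rad/s): [2.39, 2.39, 3.01, 3.01, 3.14, 3.14, 3.14].

### API

Orientations are given as a rotation vector (axis times angle).
In Python, from station import monitor, cams, env gives the robot as it stands. The module is installed in compiled form; this text tells all that it offers.
- The arm moves only by the tool carry_out, never from a script. Its argument "steps" is a list of rows, each a list of 5 numbers: the closure in counts, from 0 (fully open) to 255 (shut), then the shift along the tool's x, y, z in cm, then the turn about the tool's z in degrees. In form: [[claw, x, y, z, spin], ...]. A call has 1 to 20 rows; each row is the pose to reach, as a shift and turn from the pose measured when the call began, along the tool's axes at that moment; what a row does not reach only later rows make up. A row lasts 1/10 s, in which the tool goes at most 50 mm and 8.59 degrees, less where a joint would pass 70% of its speed; a pose out of reach is approached as far as the arm can. A call with a gripper value outside its range is refused whole. The fingers move at their own pace and stop on an object; "newtons" is the grip in N (left out, the last holds). Time passes only in rows, so rows that repeat a pose let the fingers close. It gives the time, the measured TCP pose, the force and the opening at its end, in the units of the state.
- monitor.sense(): the state, without advancing time (a new reading comes with each control period).
- cams.get_image(name): name is "scene" or "top"; returns a dict with "color" (420x560x3 uint8, red, green, blue), "vfov" (degrees; the focal length in pixels is half the picture's height over the tangent of half this angle, whatever the lens; pixels are square), "cx", "cy" (the principal point, pixels), "k1" (the pictures are not rectified: a ray, as slopes to the right and down, at radius r is drawn at 1 + k1 r^2 times it, then the intrinsics apply), "pose" (4x4, takes a point from camera to world coordinates). Camera axes: x right, y down, z forward; pixel columns grow to the right and rows downward; lengths in mm; the calibration is good to about 2 mm. A picture is of the moment at which its call begins. There is no depth.
- env.hand_in(): hands the job in, once; it reports no verdict.
Trained networks look in a picture, given as the dict that the camera call returned (one of the last four; its "shot" number tells which), for a name from the list of things; names that differ only in an ending like _2 or _b are one class to them, and where a whole thing is asked for, a point or a joint stands for the part that bears it (a point fixed in the world has none). Each returns a list of dicts, best first, with "p" (0 to 1); they miss things now and then, are a little off and sometimes report something else, mostly with a low value. They report only what shows in the picture. A call takes as long as a camera call. They do not tell look-alikes from the thing itself.
- cams.recognise(picture, target): "box" ([centre column, centre row, width, height] in pixels, round what is visible of it).
- cams.spot_point(picture, target): "uv" ([column, row] in pixels: a listed point, or the origin of a listed thing).
The state is a dict: "time_s": time; "joint_positions": joint angles; "joint_velocities": joint speeds; "joint_efforts": joint torques, N m; "position": TCP position; "tool_rot": TCP orientation; "ft_force": force on the tool from outside, world axes, zero at the start; "torque": the same for the moment, N m; "finger_gap": opening from 0.0 (shut) to 1.0 (fully open).
Only numpy, scipy, OpenCV 4.12 (cv2) and the standard library are available. Lean on these libraries where they do the work, as an engineer would, in place of code of your own. Each camera call takes 0.05 s, during which the arm holds its last target.

### The job

The reading glasses stand upside down on the bedside desk with both arms open. Fold both arms in against the lenses, then put the folded glasses down inside the deep, blue-lined half of the open black case, standing the same way up as now, all the way down on the lining. Do not knock the drinking tumbler or the pill bottle about.

Things in the scene. Friction and masses are not known exactly. Their poses are not given: they have to be found in the camera images.
- glasses_center (a point): Red-framed reading glasses, upside down, 0.09 kg. Point: their centre, 22 mm above the underside. z up, +x out through the lenses, y along them. Frame 140 (y) x 44 high x 24 mm deep (x -12 to +12): rims at x +6 to +12; clear nose pads (y +-11, z +3 to +21) reach back to x -12, so the middle is a firm 24 mm grip across x. Folded arms lie within that depth. Open arms point to -x.
- left_arm (a joint): Left arm: bar 112 mm long, 5 thick, 8 tall, its middle 9 mm above the desk; upright hinge at x -9, y +62 mm from the glasses' centre. 0 = folded along the lenses, tip towards -y; 1.57 = open, tip towards -x; starts 1.1 to 1.6. Free-moving, stays where left; a light push turns it. It passes below the right arm, so either may go first.
- right_arm (a joint): Right arm: bar 112 mm long, 5 thick, 8 tall, its middle 18.5 mm above the desk; upright hinge at x -9, y -62 mm from the glasses' centre. 0 = folded along the lenses, tip towards +y; 1.57 = open, tip towards -x; starts 1.1 to 1.6. Same light hinge; passes above the left arm.
- case_in (a point): Black spectacle case, fixed, open flat. Point: middle of the blue inner floor of its deep half, 5 mm above the desk. z up, y along the case, +x to the shallow grey-lined lid half (x +55 to +150 mm, 12 mm high). Deep half: 102 (x) x 186 mm (y) outside, 92 x 176 inside, walls 5 thick, top edge 22 mm above the desk. The glasses go in lengthwise, lenses facing either way.
- tumbler: Bystander: clear drinking tumbler, 72 mm across, 75 mm high; origin at the centre of its underside.
- pill_bottle: Bystander: amber pill bottle with white cap, 40 mm across, 70 mm high; origin at the centre of its underside.
There are look-alikes about, which are no part of the job. Of the things that look like the part that bears glasses_center, the smallest one is meant.

How it is judged (in metres and radians):
On the way:
1. both arms are folded (each under 0.3 rad) while the glasses are still outside the case's deep half (centres over 100 mm apart) (value of joint each of left_arm, right_arm below 0.3 rad and horizontal distance between glasses_center and case_in above 0.1 m), for 0.2 s.
At the end, for the whole second after the job is handed in: The glasses rest in the deep half of the case: both arms folded to under 0.3 rad, centre within 40 mm (across) and 30 mm (along) of the middle of the lining and 12 to 30 mm above it, lengthwise within 0.45 rad, upright within 0.2 rad, at rest and released (value of joint each of left_arm, right_arm below 0.3 rad and x of glasses_center in the frame of case_in between -0.04 and 0.04 m and y of glasses_center in the frame of case_in between -0.03 and 0.03 m and z of glasses_center in the frame of case_in between 0.012 and 0.03 m and angle between glasses_center's own z axis and vertical below 0.2 rad and angle between the y axis of glasses_center and the y axis of case_in, either way round below 0.45 rad and linear speed of glasses below 0.03 m/s); the robot touches nothing.
It fails at once if the tumbler or the pill bottle is moved more than 40 mm or tipped more than 0.5 rad (distance of any of tumbler, pill_bottle from where it was at the start of the episode above 0.04 m or angle between any of tumbler, pill_bottle's own z axis and vertical above 0.5 rad).
It also fails if it takes over 58 s, if anything falls off the work surface, if the arm or the gripper's body presses on something with over 40 N, if the wrist force passes 120 N, or if a joint passes its speed limit or range.

## Working session

There is one attempt and no reset: what is moved stays moved. The work goes in short steps, Python scripts to look and compute and a tool call to move; the robot and the scene stay as the last step left them, time stands still between calls to the robot, and variables do not carry over. Pictures are saved under pics/ and viewed, and the job is handed in when it is done.

Besides the shell and the picture viewer there is one more tool, called after "Call:" by a JSON object that holds its "op" and its "data", one argument or row to a line. carry_out: Moves the arm, as the interface text tells. Its arguments: {"type":"object","properties":{"steps":{"type":"array"},"newtons":{"type":"number"}},"required":["steps"]}

```bash
mkdir -p pics; ls; python3 - <<'E'
from station import monitor, cams, env
import cv2,numpy as np
s=monitor.sense()
print({k:np.round(v,3).tolist() for k,v in s.items()})
for n in ["scene","top"]:
    im=cams.get_image(n)
    print(n,im["vfov"],im["cx"],im["cy"],im["k1"],im["shot"],np.round(im["pose"],3).tolist())
    cv2.imwrite(f"pics/{n}0.png",im["color"][:,:,::-1])
    for t in ["glasses_center","case_in","left_arm","right_arm","tumbler","pill_bottle"]:
        print(t,[(np.round(d["box"]).tolist(),round(d["p"],2)) for d in cams.recognise(im,t)] if t!="case_in" else "", [(np.round(d["uv"],1).tolist(),round(d["p"],2)) for d in (cams.spot_point(im,t) if "arm" not in t else [])])
E
```

```text
pics
{'time_s': 0.0, 'joint_positions': [1.252, 0.412, -0.013, 1.597, 0.006, 1.134, -0.082], 'joint_velocities': [-0.001, -0.001, -0.002, -0.001, 0.0, -0.001, -0.0], 'joint_efforts': [-0.001, -60.063, 0.682, -29.941, 0.014, 0.011, 0.0], 'position': [155.026, -605.245, 403.861], 'tool_rot': [-2.481, 1.926, 0.002], 'ft_force': [-0.654, 0.297, -0.038], 'torque': [0.022, -0.013, -0.002], 'finger_gap': 0.995}
scene 46.4650914148031 272.1081150168853 212.84729898644844 0.015400371749164202 1 [[0.151, 0.797, -0.585, 1324.003], [0.989, -0.12, 0.092, -133.971], [0.003, -0.592, -0.806, 1198.036], [0.0, 0.0, 0.0, 1.0]]
glasses_center [([340.0, 214.0, 50.0, 37.0], 0.88), ([382.0, 270.0, 73.0, 44.0], 0.73), ([332.0, 166.0, 34.0, 45.0], 0.65)] [([381.9, 265.3], 0.68), ([334.7, 164.6], 0.63)]
case_in  [([220.2, 237.5], 0.64)]
left_arm [([350.0, 205.0, 10.0, 16.0], 0.57), ([123.0, 229.0, 20.0, 18.0], 0.57), ([327.0, 178.0, 2.0, 2.0], 0.43)] []
right_arm [([338.0, 160.0, 22.0, 34.0], 0.49)] []
tumbler [([417.0, 199.0, 27.0, 32.0], 0.75)] [([411.8, 206.6], 0.86)]
pill_bottle [([124.0, 228.0, 20.0, 22.0], 0.51)] [([127.7, 234.4], 0.82)]
top 43.369547662751145 287.8690024694815 206.44591273614878 -0.15798480846332225 2 [[-0.056, -0.975, 0.216, 163.927], [-0.998, 0.054, -0.016, 12.915], [0.004, -0.217, -0.976, 1601.476], [0.0, 0.0, 0.0, 1.0]]
glasses_center [([225.0, 214.0, 47.0, 40.0], 0.85), ([198.0, 153.0, 49.0, 47.0], 0.7), ([213.0, 281.0, 45.0, 52.0], 0.55)] [([195.9, 150.7], 0.96), ([213.3, 279.7], 0.75), ([222.0, 198.4], 0.65)]
case_in  [([334.2, 198.4], 0.98)]
left_arm [([202.0, 213.0, 4.0, 10.0], 0.47), ([226.0, 256.0, 5.0, 7.0], 0.41)] []
right_arm [([209.0, 282.0, 31.0, 44.0], 0.7)] []
tumbler [([142.0, 215.0, 26.0, 23.0], 0.67)] [([147.4, 221.0], 0.62)]
pill_bottle [([427.0, 216.0, 19.0, 13.0], 0.7), ([232.0, 228.0, 10.0, 18.0], 0.62)] [([419.5, 216.7], 0.56)]
```

```bash
python3 - <<'E'
import cv2
a=cv2.imread("pics/scene0.png");b=cv2.imread("pics/top0.png")
cv2.imwrite("pics/sc_crop.png",cv2.resize(a[120:320,100:460],None,fx=2.2,fy=2.2,interpolation=cv2.INTER_CUBIC))
cv2.imwrite("pics/top_crop.png",cv2.resize(b[110:330,110:460],None,fx=2.25,fy=2.25,interpolation=cv2.INTER_CUBIC))
E
```

```text
(no output)
```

View pics/sc_crop.png

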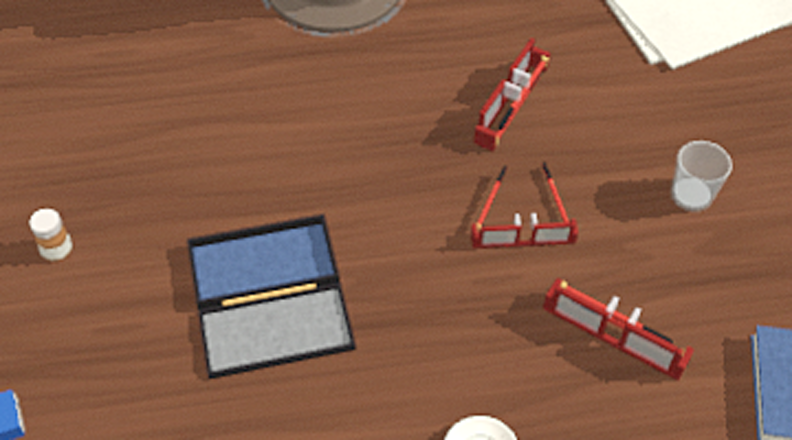

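View pics/top_crop.png

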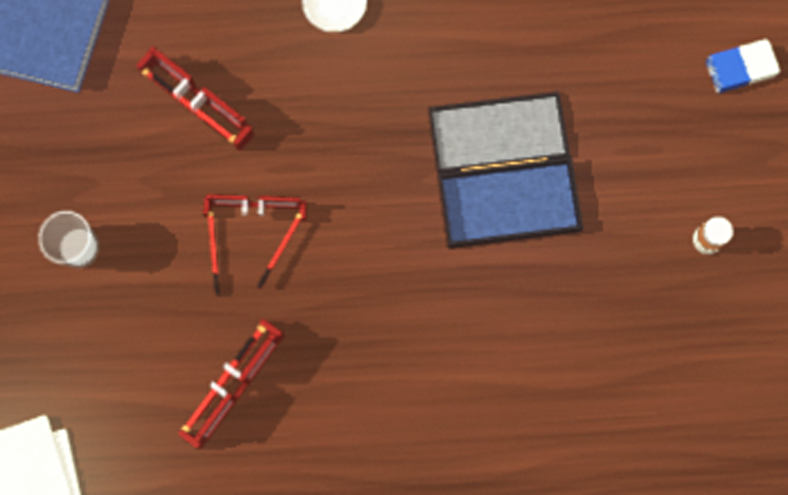

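The candidates are three red frames, given as top-view pixels: (198,153), folded and larger; (225,214), arms open and smallest; and (213,281), folded and larger. I choose (225,214). The scene view agrees, showing it at (340,214). Next I'll measure it in a close crop.

```bash
cat > h.py <<'E'
import numpy as np, cv2
def K(im):
    h=im["color"].shape[0]; f=h/2/np.tan(np.radians(im["vfov"])/2)
    return np.array([[f,0,im["cx"]],[0,f,im["cy"]],[0,0,1.]]), np.array([im["k1"],0,0,0,0.])
def w(im,uv,z):
    k,d=K(im); p=cv2.undistortPoints(np.array(uv,float).reshape(-1,1,2),k,d).reshape(-1,2)
    T=np.array(im["pose"]); r=np.c_[p,np.ones(len(p))]@T[:3,:3].T; o=T[:3,3]
    return o+r*((z-o[2])/r[:,2])[:,None]
def px(im,P):
    k,d=K(im); T=np.linalg.inv(np.array(im["pose"])); P=np.array(P,float).reshape(-1,3)
    return cv2.projectPoints(P,cv2.Rodrigues(T[:3,:3])[0],T[:3,3],k,d)[0].reshape(-1,2)
def crop(im,c,r,s):
    x,y=int(c[0]-r[0]),int(c[1]-r[1]); return cv2.resize(im["color"][y:y+2*r[1],x:x+2*r[0],::-1],None,fx=s,fy=s,interpolation=cv2.INTER_CUBIC)
E
python3 - <<'E'
from station import monitor, cams, env
from h import *
t=cams.get_image("top"); s=cams.get_image("scene")
cv2.imwrite("pics/t1.png",crop(t,(225,220),(45,40),8)); cv2.imwrite("pics/s1.png",crop(s,(338,215),(45,35),8))
print("case top",w(t,[[334.2,198.4]],5),"scene",w(s,[[220.2,237.5]],5))
print("tum",w(t,[[147.4,221]],0),w(s,[[411.8,206.6]],0)); print("pill",w(t,[[419.5,216.7]],0),w(s,[[127.7,234.4]],0))
print("lookalikes",w(t,[[195.9,150.7],[213.3,279.7]],22))
E
```

```text
case top [[ 535.55078957 -158.08139384    5.        ]] scene [[ 523.38985501 -161.04939474    5.        ]]
tum [[496.64029043 427.4902668    0.        ]] [[494.29158096 430.08928376   0.        ]]
pill [[ 463.53564904 -421.95952151    0.        ]] [[ 468.63217748 -428.5379505     0.        ]]
lookalikes [[710.06013303 267.42132628  22.        ]
 [302.42700633 222.651047    22.        ]]
```

View pics/t1.png

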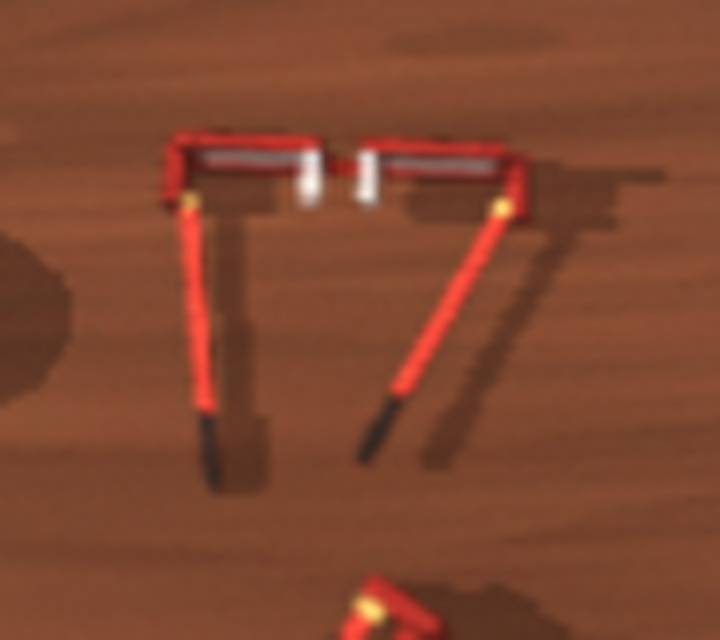

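View pics/s1.png

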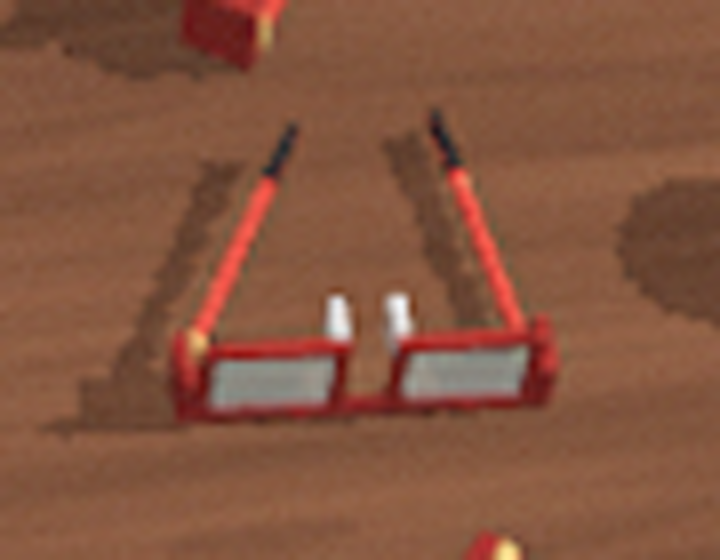

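Candidate confirmed: in the top crop the small frame's arms point down. The left tip is at about (206.8,240.9) and the right tip at about (225.5,237.5). Next I'll fit the pose using both views.

```bash
cat > fit.py <<'E'
from h import *
from scipy.optimize import least_squares
def model(p):
    x,y,a,ql,qr=p; c,s=np.cos(a),np.sin(a)
    def W(P): P=np.array(P,float); return [x+c*P[0]-s*P[1], y+s*P[0]+c*P[1], P[2]]
    L=lambda d,z:W([-9-d*np.sin(ql),62-d*np.cos(ql),z]); R=lambda d,z:W([-9-d*np.sin(qr),-62+d*np.cos(qr),z])
    return dict(FL=W([12,70,44]),FR=W([12,-70,44]),BL=W([12,70,0]),BR=W([12,-70,0]),TL=L(112,9),TR=R(112,18.5),HL=L(6,13),HR=R(6,22.5),
      PL=W([-12,11,43]),PR=W([-12,-11,43]),ML=L(75,9),MR=R(75,18.5),PC=W([-12,0,43]))
def fit(obs,p0):
    def r(p):
        m=model(p); e=[]
        for im,d in obs:
            for k,uv in d.items(): e.append(px(im,m[k])[0]-uv)
        return np.concatenate(e)
    o=least_squares(r,p0,loss="soft_l1",f_scale=0.7); return o.x,r(o.x)
E
python3 - <<'E'
from station import monitor, cams, env
from fit import *
t=cams.get_image("top"); s=cams.get_image("scene")
ct=lambda a:[180+a[0]/8-.45,180+a[1]/8-.45]; cs=lambda a:[293+a[0]/8-.45,180+a[1]/8-.45]
ot={k:ct(v) for k,v in dict(FL=(178,132),FR=(508,146),TL=(214,485),TR=(364,460),HL=(190,210),HR=(500,215),ML=(206,410),MR=(398,393)).items()}
os_={k:cs(v) for k,v in dict(BL=(550,404),BR=(180,420),TL=(435,112),TR=(293,128),ML=(458,172),MR=(273,180)).items()}
for obs in ([(t,ot)],[(s,os_)],[(t,ot),(s,os_)]):
    p,r=fit(obs,[480,250,0,1.4,1.2]); print(np.round(p,3)); print(np.round(r.reshape(-1,2),1).tolist())
for n,im,c0,r,o in (("t2",t,(225,220),(45,40),180),("s2",s,(338,215),(45,35),293)):
    g=crop(im,c0,r,8); 
    for k,P in model(p).items():
        u=px(im,P)[0]; q=((u-[c0[0]-r[0],c0[1]-r[1]]+.45)*8).astype(int); cv2.circle(g,tuple(map(int,q)),4,(0,255,0),1)
    cv2.imwrite(f"pics/{n}.png",g)
# case corners: grab crops
cv2.imwrite("pics/tc.png",crop(t,(335,185),(45,45),6)); cv2.imwrite("pics/scs.png",crop(s,(222,253),(45,45),6))
E
```

```text
[538.779 186.349  87.869 -99.115  19.957]
[[-2.3, -0.3], [2.2, -0.3], [-0.0, 0.4], [-0.5, 0.5], [-0.0, 0.9], [-0.2, 1.0], [-0.0, -2.1], [1.4, -1.7]]
[ 5.35877e+02  1.87491e+02 -8.70000e-02  1.41400e+00  1.09900e+00]
[[0.4, -0.6], [-0.3, -0.2], [-0.3, -0.2], [0.5, -0.5], [0.6, 1.5], [-1.1, 1.7]]
[ 5.37527e+02  1.86822e+02 -9.10000e-02  1.41500e+00  1.10300e+00]
[[-2.5, 0.2], [2.1, 0.0], [0.1, 0.9], [-0.6, 0.8], [-0.1, 1.4], [-0.4, 1.3], [0.0, -1.6], [1.3, -1.3], [0.3, -0.1], [-0.5, 0.2], [-0.2, 0.2], [0.4, -0.2], [0.6, 2.0], [-1.2, 2.1]]
```

View pics/t2.png

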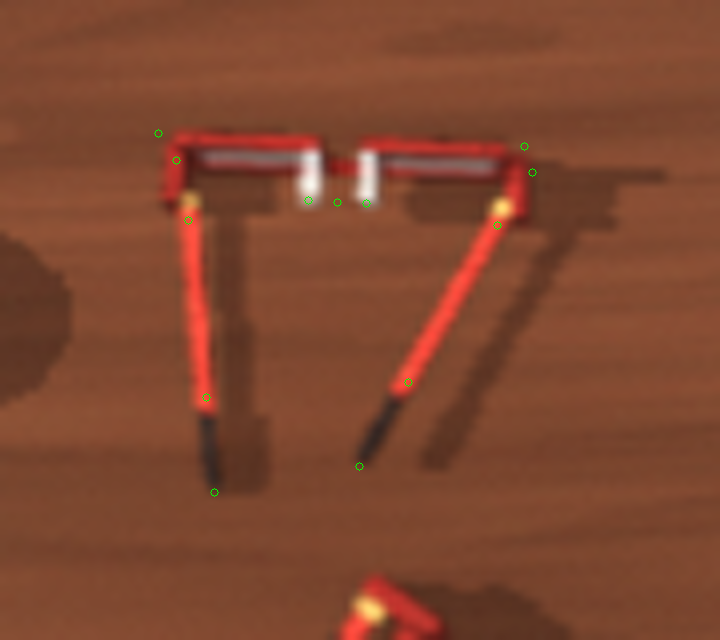

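View pics/s2.png

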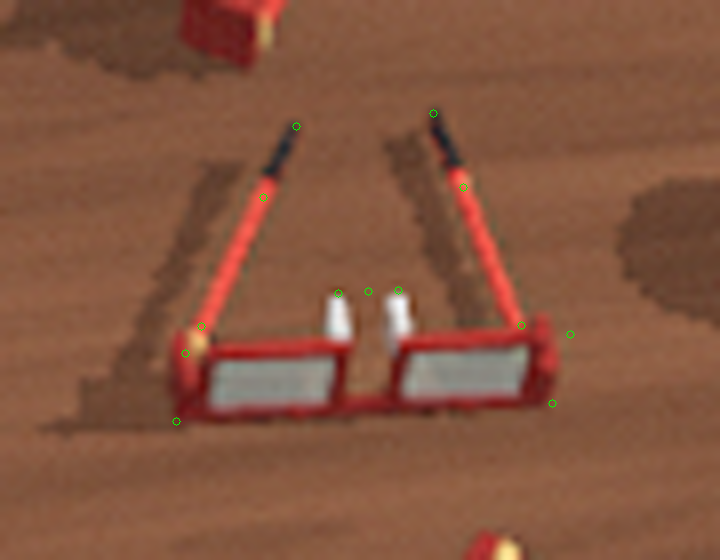

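View pics/tc.png

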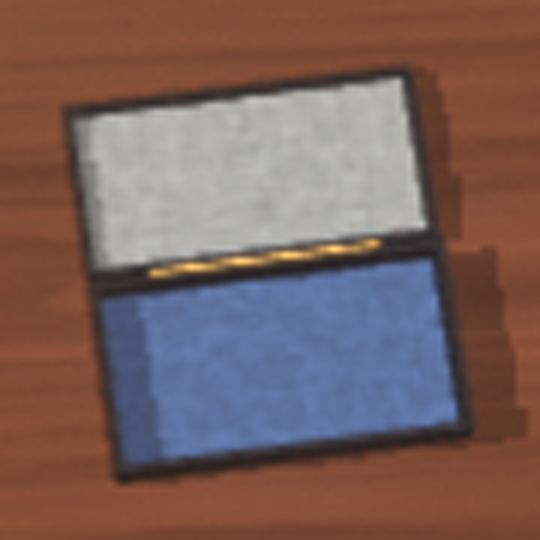

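View pics/scs.png

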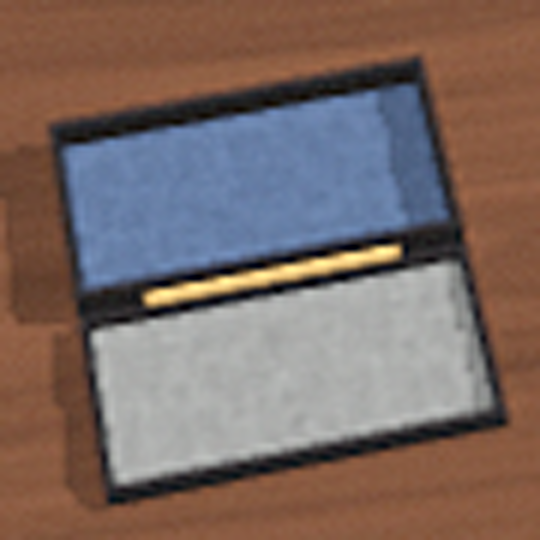

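```bash
python3 - <<'E'
from station import monitor, cams, env
from h import *
from scipy.optimize import least_squares
t=cams.get_image("top"); s=cams.get_image("scene")
ot={(-51,93,22):(118,478),(-51,-93,22):(472,432),(150,93,12):(65,106),(150,-93,12):(408,68),(-46,-88,5):None}
os_={(-51,-93,22):(52,126),(-51,93,22):(418,58),(150,-93,12):(108,500),(150,93,12):(508,420)}
def res(p,obs):
    c,sn=np.cos(p[2]),np.sin(p[2]); e=[]
    for im,d,o in obs:
        for k,v in d.items():
            if v is None: continue
            P=[p[0]+c*k[0]-sn*k[1],p[1]+sn*k[0]+c*k[1],k[2]]
            e.append(px(im,P)[0]-(np.array(o)+np.array(v)/6-.42))
    return np.concatenate(e)
A=(t,ot,(290,140));B=(s,os_,(177,208))
for obs in ([A],[B],[A,B]):
    o=least_squares(res,[530,-158,.1],args=(obs,)); print(np.round(o.x,3),np.round(o.fun.reshape(-1,2),1).tolist())
st=monitor.sense(); R=cv2.Rodrigues(np.array(st["tool_rot"]))[0]; print(np.round(R,3).tolist(),st["position"])
E
```

```text
[ 5.28682e+02 -1.62931e+02  7.10000e-02] [[-0.5, -0.2], [0.5, -0.0], [-0.4, 0.4], [0.5, -0.2]]
[ 5.32753e+02 -1.64182e+02  7.60000e-02] [[-0.8, 0.2], [0.9, -0.1], [-0.5, 0.1], [0.4, -0.3]]
[ 5.30678e+02 -1.63649e+02  7.30000e-02] [[-0.3, -0.8], [0.7, -0.7], [-0.3, -0.2], [0.5, -0.8], [-0.6, -0.5], [1.1, -0.6], [-0.5, -0.7], [0.4, -0.9]]
[[0.248, -0.969, 0.0], [-0.969, -0.248, -0.0], [0.0, -0.0, -1.0]] [ 155.11750118 -605.43598321  404.69526654]
```

```bash
cat > plan.py <<'E'
from h import *
from station import monitor
def rel(targets,st=None):
    """targets: list of (x,y,z,tool-x world angle deg) -> printed cm shifts and spin deg"""
    st=st or monitor.sense(); R=cv2.Rodrigues(np.array(st["tool_rot"]))[0]; p=np.array(st["position"])
    a0=np.degrees(np.arctan2(R[1,0],R[0,0])); out=[]
    for x,y,z,a in targets:
        d=R.T@(np.array([x,y,z])-p)/10; sp=-(a-a0); sp=(sp+90)%180-90
        out.append([*np.round(d,1),round(sp,1)])
    print("t",round(st["time_s"],2),"pos",np.round(p,1),"ang",round(a0,1),"F",np.round(st["ft_force"],1),"gap",round(st["finger_gap"],3))
    for o in out: print([float(v) for v in o])
def G(g,P):
    c,s=np.cos(g[2]),np.sin(g[2]); return g[0]+c*P[0]-s*P[1], g[1]+s*P[0]+c*P[1]
def fp(q,side,r=75,off=17):
    u=np.array([-np.sin(q),-np.cos(q)]);n=np.array([-np.cos(q),np.sin(q)])
    v=np.array([-9,62])+r*u+off*n; return np.array([v[0],v[1]*side])
E
python3 - <<'E'
from plan import *
g=(537.5,186.8,-.091)
print("start-left",G(g,(-86,92)))
x,y=G(g,(-86,92))
rel([(560,-150,380,0),(x,y,330,-5.2),(x,y,200,-5.2),(x,y,179,-5.2)])
E
```

```text
start-left (np.float64(460.21628736884514), np.float64(286.23454008514886))
t 1.3 pos [ 155.1 -605.4  404.7] ang -75.6 F [-0.3  0.7 -0.3] gap 1.0
[-34.1, -50.5, 2.5, -75.6]
[-78.8, -51.7, 7.5, -70.4]
[-78.8, -51.7, 20.5, -70.4]
[-78.8, -51.7, 22.6, -70.4]
```

Call:
{"op": "carry_out", "data": {
  "steps": [
    [255,-34,-50,2.5,-70],
    [255,-34,-50,2.5,-70],
    [255,-34,-50,2.5,-70],
    [255,-34,-50,2.5,-70],
    [255,-34,-50,2.5,-70],
    [255,-34,-50,2.5,-70],
    [255,-34,-50,2.5,-70],
    [255,-34,-50,2.5,-70],
    [255,-34,-50,2.5,-70],
    [255,-34,-50,2.5,-70],
    [255,-34,-50,2.5,-70],
    [255,-34,-50,2.5,-70],
    [255,-34,-50,2.5,-70],
    [255,-34,-50,2.5,-70]
  ],
  "newtons": 30
}}

```text
time_s: 2.7
position: [555.9, -150.2, 379.4]
tool_rot: [-3.137, 0.148, 0.0]
ft_force: [-1.0, -0.5, -0.1]
finger_gap: -0.001
```

```bash
python3 - <<'E'
from plan import *
g=(537.5,186.8,-.091)
x,y=G(g,(-86,92))
rel([(x,y,330,-5.2),(x,y,200,-5.2),(x,y,180,-5.2)])
E
```

```text
t 2.7 pos [ 555.9 -150.2  379.4] ang -5.4 F [-1.  -0.5 -0.1] gap -0.001
[-13.6, -42.5, 5.0, -0.2]
[-13.6, -42.5, 18.0, -0.2]
[-13.6, -42.5, 20.0, -0.2]
```

Call:
{"op": "carry_out", "data": {
  "steps": [
    [255,-13.6,-42.5,5,0],
    [255,-13.6,-42.5,5,0],
    [255,-13.6,-42.5,5,0],
    [255,-13.6,-42.5,5,0],
    [255,-13.6,-42.5,5,0],
    [255,-13.6,-42.5,5,0],
    [255,-13.6,-42.5,5,0],
    [255,-13.6,-42.5,5,0],
    [255,-13.6,-42.5,5,0],
    [255,-13.6,-42.5,5,0],
    [255,-13.6,-42.5,5,0],
    [255,-13.6,-42.5,5,0],
    [255,-13.6,-42.5,9,0],
    [255,-13.6,-42.5,13,0],
    [255,-13.6,-42.5,15,0]
  ]
}}

```text
time_s: 4.2
position: [461.1, 282.2, 227.2]
tool_rot: [3.135, -0.155, -0.003]
ft_force: [-0.8, -0.3, -0.3]
finger_gap: -0.001
```

```bash
python3 - <<'E'
from station import cams
from plan import *
g=(537.5,186.8,-.091)
t=cams.get_image("top"); s=cams.get_image("scene")
a=crop(t,(220,215),(50,50),6); b=crop(s,(340,215),(50,50),6)
a=cv2.resize(a,(390,390)); b=cv2.resize(b,(390,390)); cv2.imwrite("pics/p1.png",np.hstack([a,b]))
st=monitor.sense(); 
x,y=G(g,(-86,92))
rel([(x,y,179,-5.2)])
qs=[1.45,1.3,1.15,1.0,.85,.7,.55,.4,.3,.2]
rel([(*G(g,fp(q,1)),179,-5.2) for q in qs])
E
```

```text
t 4.3 pos [460.8 282.6 227.2] ang -5.6 F [ 0.1 -1.   0.8] gap 0.002
[-0.1, -0.4, 4.8, -0.4]
t 4.3 pos [460.8 282.6 227.2] ang -5.6 F [ 0.1 -1.   0.8] gap 0.002
[-0.0, 1.8, 4.8, -0.4]
[-0.0, 3.0, 4.8, -0.4]
[0.1, 4.1, 4.8, -0.4]
[0.4, 5.2, 4.8, -0.4]
[0.9, 6.3, 4.8, -0.4]
[1.5, 7.3, 4.8, -0.4]
[2.3, 8.1, 4.8, -0.4]
[3.2, 8.8, 4.8, -0.4]
[3.9, 9.3, 4.8, -0.4]
[4.5, 9.6, 4.8, -0.4]
```

View pics/p1.png

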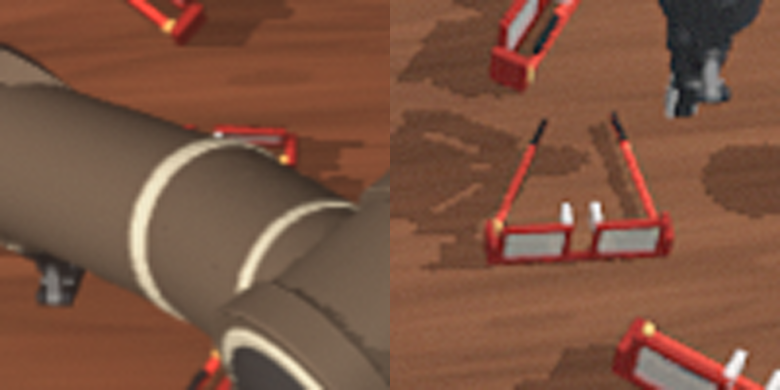

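The scene view shows the gripper outside the left arm (crop column ~690), with the glasses unmoved. Next I descend and sweep the left arm.

Call:
{"op": "carry_out", "data": {
  "steps": [
    [255,0,-0.4,3,0],
    [255,0,-0.4,4.3,0],
    [255,0,-0.4,4.8,0],
    [255,0,0.7,4.8,0],
    [255,0,1.8,4.8,0],
    [255,0,3.0,4.8,0],
    [255,0.1,4.1,4.8,0],
    [255,0.4,5.2,4.8,0],
    [255,0.9,6.3,4.8,0],
    [255,1.5,7.3,4.8,0],
    [255,2.3,8.1,4.8,0],
    [255,3.2,8.8,4.8,0],
    [255,3.9,9.3,4.8,0],
    [255,4.5,9.6,4.8,0],
    [255,4.5,9.6,4.8,0]
  ]
}}

```text
time_s: 5.8
position: [496.9, 182.0, 179.3]
tool_rot: [3.135, -0.156, -0.005]
ft_force: [0.5, -1.0, 0.3]
finger_gap: -0.001
```

```bash
python3 - <<'E'
from station import cams
from plan import *
s=cams.get_image("scene"); cv2.imwrite("pics/p2.png",crop(s,(340,205),(50,45),7))
rel([(500,230,300,-5.2)])
E
```

```text
t 5.85 pos [496.3 182.4 179.3] ang -5.7 F [ 0.7  0.5 -0.3] gap 0.001
[-0.1, -4.7, -12.1, -0.5]
```

View pics/p2.png

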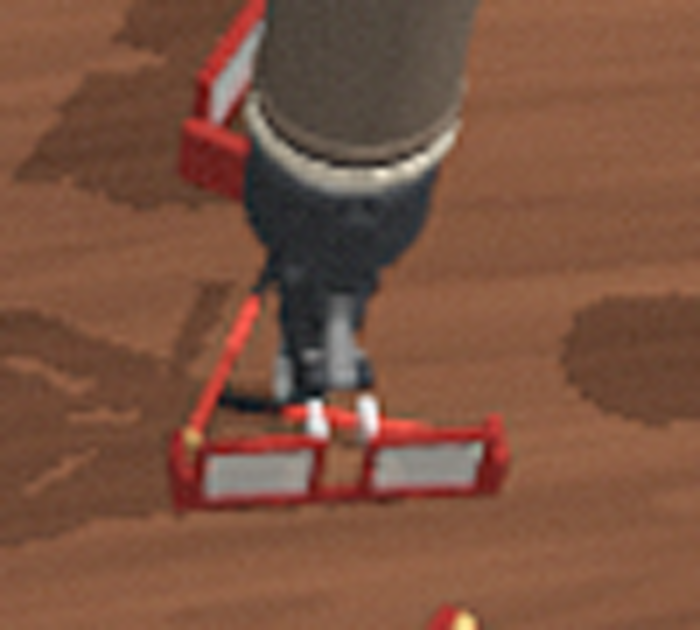

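The left arm is swung in and the frame has not moved noticeably. Now the right arm.

```bash
python3 - <<'E'
from plan import *
g=(537.5,186.8,-.091); a=-5.2
p=G(g,fp(1.15,-1,off=45))
print(p)
rel([(496.3,182.4,240,a),(*p,240,a),(*p,181,a)])
rel([(*G(g,fp(q,-1)),181,a) for q in [1.15,1.0,.85,.7,.55,.4,.3,.2,.12]])
E
```

```text
(np.float64(435.4745707315067), np.float64(123.37124062794088))
t 5.85 pos [496.3 182.4 179.3] ang -5.7 F [ 0.7  0.5 -0.3] gap 0.001
[-0.0, 0.0, -6.1, -0.5]
[-5.5, 6.5, -6.0, -0.5]
[-5.5, 6.5, -0.1, -0.5]
t 5.85 pos [496.3 182.4 179.3] ang -5.7 F [ 0.7  0.5 -0.3] gap 0.001
[-4.3, 3.9, -0.1, -0.5]
[-4.0, 2.8, -0.1, -0.5]
[-3.6, 1.7, -0.2, -0.5]
[-3.0, 0.8, -0.2, -0.5]
[-2.2, -0.1, -0.2, -0.5]
[-1.3, -0.8, -0.2, -0.5]
[-0.7, -1.3, -0.2, -0.5]
[-0.0, -1.6, -0.2, -0.5]
[0.6, -1.9, -0.2, -0.5]
```

Call:
{"op": "carry_out", "data": {
  "steps": [
    [255,-0.3,0,-3,0],
    [255,-0.5,0,-6,0],
    [255,-3,3,-6,0],
    [255,-5.5,6.5,-6,0],
    [255,-5.5,6.5,-3,0],
    [255,-5.5,6.5,-0.5,0],
    [255,-5.5,6.5,-0.2,0],
    [255,-5,5.2,-0.2,0],
    [255,-4.3,3.9,-0.2,0],
    [255,-4.0,2.8,-0.2,0],
    [255,-3.6,1.7,-0.2,0],
    [255,-3.0,0.8,-0.2,0],
    [255,-2.2,-0.1,-0.2,0],
    [255,-1.3,-0.8,-0.2,0],
    [255,-0.7,-1.3,-0.2,0],
    [255,0,-1.6,-0.2,0],
    [255,0.6,-1.9,-0.2,0],
    [255,0.6,-1.9,-0.2,0],
    [255,0,-1.9,-0.2,0],
    [255,0,-1.9,-5,0]
  ]
}}

```text
time_s: 7.85
position: [495.2, 200.1, 224.7]
tool_rot: [3.13, -0.154, -0.023]
ft_force: [0.4, 0.3, -0.6]
finger_gap: 0.002
```

```bash
python3 - <<'E'
from station import cams
from plan import *
s=cams.get_image("scene"); cv2.imwrite("pics/p3.png",crop(s,(340,205),(50,45),7))
rel([(496,187,350,-5.2)])
E
```

```text
t 7.9 pos [498.1 202.4 234.4] ang -5.6 F [1.2 1.8 4.6] gap -0.0
[-0.1, 1.6, -11.6, -0.4]
```

View pics/p3.png

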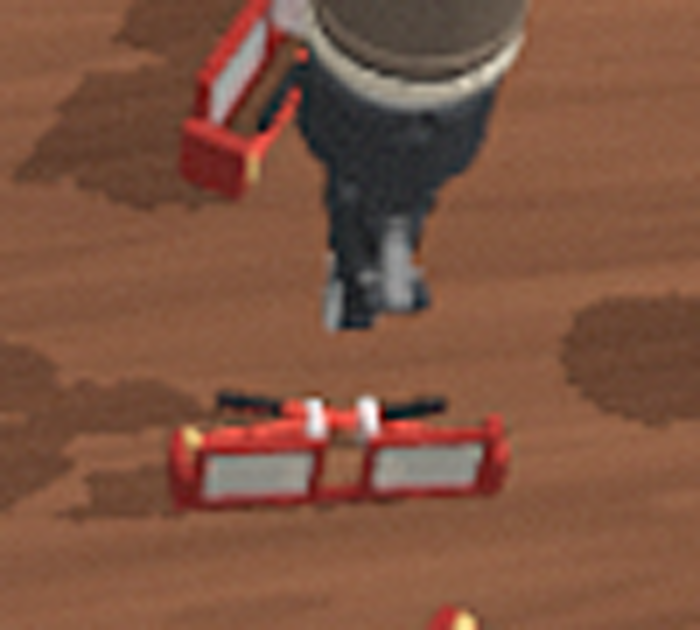

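Both arms are folded (dark tips near crop (245,402) and (415,408)) and the frame is still in place. Next I move over the middle, open the jaws and descend.

```bash
python3 - <<'E'
from plan import *
a=-5.2
rel([(537.5,186.8,240,a),(537.5,186.8,190,a),(537.5,186.8,177,a)])
E
```

```text
t 7.9 pos [498.1 202.4 234.4] ang -5.6 F [1.2 1.8 4.6] gap -0.0
[4.1, 1.2, -0.6, -0.4]
[4.1, 1.2, 4.4, -0.4]
[4.1, 1.2, 5.7, -0.4]
```

Call:
{"op": "carry_out", "data": {
  "steps": [
    [0,0,0,-2,-0.4],
    [0,2,0.6,-2,-0.4],
    [0,4.1,1.2,-2,-0.4],
    [0,4.1,1.2,-2,-0.4],
    [0,4.1,1.2,-2,-0.4],
    [0,4.1,1.2,-2,-0.4],
    [0,4.1,1.2,-2,-0.4],
    [0,4.1,1.2,-2,-0.4]
  ],
  "newtons": 30
}}

```text
time_s: 8.7
position: [537.2, 186.9, 254.3]
tool_rot: [3.136, -0.14, -0.005]
ft_force: [0.0, 0.4, -0.1]
finger_gap: 1.004
```

```bash
python3 - <<'E'
from station import cams
from plan import *
s=cams.get_image("scene"); cv2.imwrite("pics/p4.png",crop(s,(340,205),(50,45),7))
rel([(537.5,186.8,190,-5.2),(537.5,186.8,177,-5.2)])
E
```

```text
t 8.75 pos [537.4 186.9 254.3] ang -5.1 F [-0.1 -0.4  0.8] gap 0.998
[0.0, -0.0, 6.4, 0.1]
[0.0, -0.0, 7.7, 0.1]
```

View pics/p4.png

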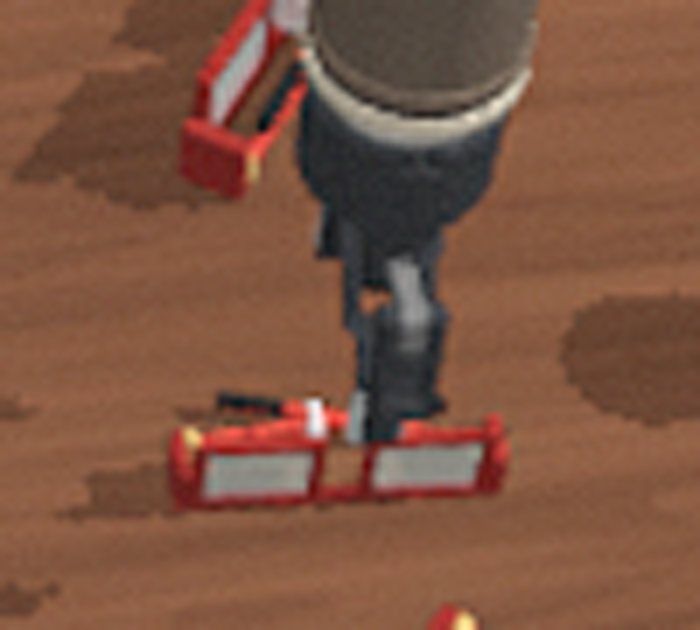

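Call:
{"op": "carry_out", "data": {
  "steps": [
    [0,0,0,3,0],
    [0,0,0,6,0],
    [0,0,0,7.2,0],
    [0,0,0,7.7,0],
    [0,0,0,7.7,0]
  ]
}}

```text
time_s: 9.25
position: [537.1, 186.9, 177.3]
tool_rot: [3.136, -0.14, -0.005]
ft_force: [-0.0, -0.6, 0.3]
finger_gap: 0.997
```

```bash
python3 - <<'E'
from station import cams
from plan import *
s=cams.get_image("scene"); cv2.imwrite("pics/p5.png",crop(s,(340,215),(45,35),8))
rel([(537.5,186.8,177,-5.2)])
for y in(-11,0,11):
  print((px(s,(*G((537.5,186.8,-.091),(50,y)),15))-[295,180]+.45)*8)
E
```

```text
t 9.3 pos [537.4 187.  178. ] ang -5.1 F [ 0.4 -1.3  0.7] gap 1.002
[0.0, 0.0, 0.1, 0.1]
[[337.65497619 477.71232931]]
[[367.93085797 476.22537078]]
[[398.19163822 474.73958957]]
```

View pics/p5.png

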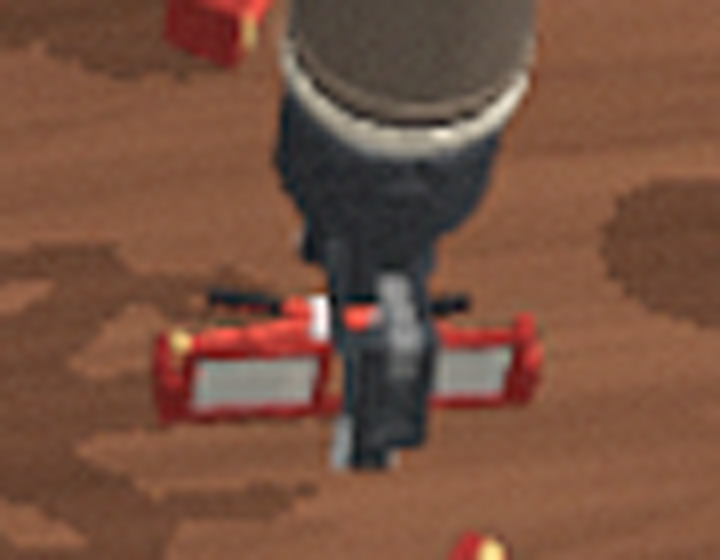

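Call:
{"op": "carry_out", "data": {
  "steps": [
    [60,0,0,0,0],
    [100,0,0,0,0],
    [130,0,0,0,0],
    [150,0,0,0,0],
    [165,0,0,0,0],
    [180,0,0,0,0],
    [255,0,0,0,0],
    [255,0,0,0,0],
    [255,0,0,0,0],
    [255,0,0,0,0]
  ],
  "newtons": 30
}}

```text
time_s: 10.3
position: [537.7, 187.0, 178.2]
tool_rot: [3.137, -0.14, -0.002]
ft_force: [2.4, -0.7, 4.2]
finger_gap: 0.27
```

```bash
python3 - <<'E'
from station import cams
from plan import *
s=cams.get_image("scene"); cv2.imwrite("pics/p6.png",crop(s,(340,215),(45,35),8))
rel([(537.5,186.8,177,-5.2)])
E
```

```text
t 10.35 pos [537.7 187.  178.3] ang -5.1 F [ 1.2 -1.3  3.3] gap 0.274
[-0.0, 0.0, 0.1, 0.1]
```

View pics/p6.png

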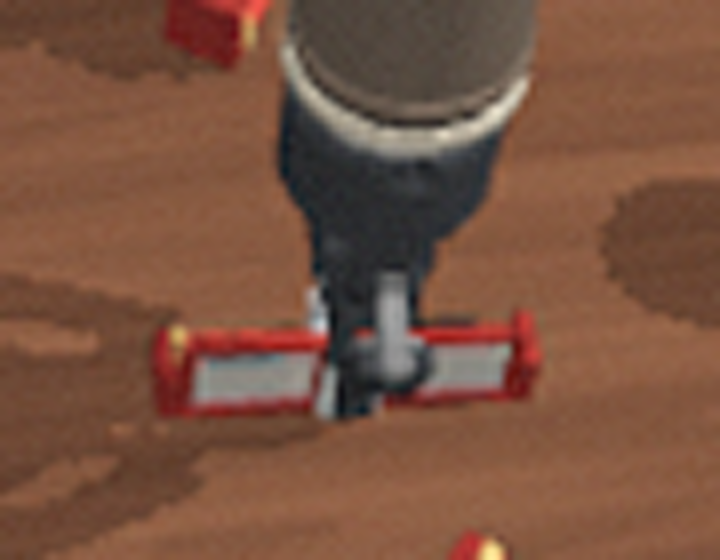

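Gap 0.27 × 85 ≈ 23 mm, which matches the 24 mm grip, and the arms now lie flush. Lifting.

Call:
{"op": "carry_out", "data": {
  "steps": [
    [255,0,0,-1,0],
    [255,0,0,-2.5,0],
    [255,0,0,-5,0],
    [255,0,0,-8,0],
    [255,0,0,-11,0],
    [255,0,0,-12,0],
    [255,0,0,-12,0]
  ]
}}

```text
time_s: 11.05
position: [538.1, 187.5, 300.2]
tool_rot: [3.138, -0.141, 0.003]
ft_force: [0.8, 0.6, -0.9]
finger_gap: 0.271
```

```bash
python3 - <<'E'
from station import cams
from plan import *
s=cams.get_image("scene"); cv2.imwrite("pics/p7.png",crop(s,(345,190),(50,45),7))
rel([(530.7,-163.6,300,4.2)])
E
```

```text
t 11.1 pos [537.7 187.1 298.7] ang -5.1 F [ 0.1 -0.  -2.2] gap 0.272
[2.4, 35.0, -0.1, -9.3]
```

View pics/p7.png

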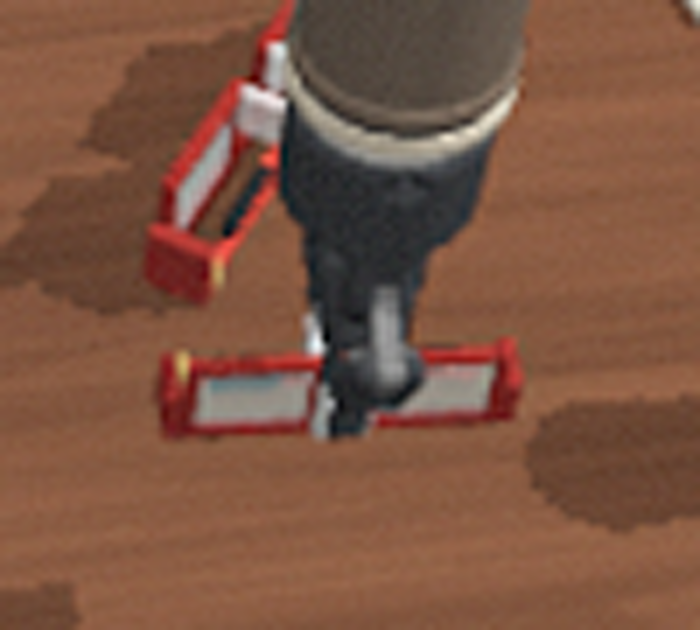

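The glasses are held level and lifted, with the arms folded behind the lenses. Now I carry them over to the case.

Call:
{"op": "carry_out", "data": {
  "steps": [
    [255,0.1,1,0,-0.5],
    [255,0.3,3,0,-1.5],
    [255,0.5,6,0,-2.5],
    [255,0.8,9,0,-3.5],
    [255,1,12,0,-4.5],
    [255,1.2,15,0,-5.5],
    [255,1.4,18,0,-6.5],
    [255,1.6,21,0,-7.5],
    [255,1.8,24,0,-8.5],
    [255,2,27,0,-9.3],
    [255,2.2,30,0,-9.3],
    [255,2.3,32.5,0,-9.3],
    [255,2.4,34,0,-9.3],
    [255,2.4,35,0,-9.3],
    [255,2.4,35,0,-9.3],
    [255,2.4,35,0,-9.3]
  ]
}}

```text
time_s: 12.7
position: [530.3, -162.6, 299.1]
tool_rot: [3.139, 0.116, -0.001]
ft_force: [0.2, 0.6, -1.5]
finger_gap: 0.275
```

```bash
python3 - <<'E'
from station import cams
from plan import *
s=cams.get_image("scene"); cv2.imwrite("pics/p8.png",crop(s,(222,235),(50,55),7)[:,:])
t=cams.get_image("top"); cv2.imwrite("pics/p8t.png",crop(t,(335,195),(60,55),6))
rel([(530.7,-163.6,210,4.2),(530.7,-163.6,183,4.2)])
E
```

```text
t 12.8 pos [ 530.5 -162.1  299.3] ang 4.3 F [-0.6  0.3 -0.9] gap 0.27
[0.0, 0.1, 8.9, 0.1]
[0.0, 0.1, 11.6, 0.1]
```

View pics/p8.png

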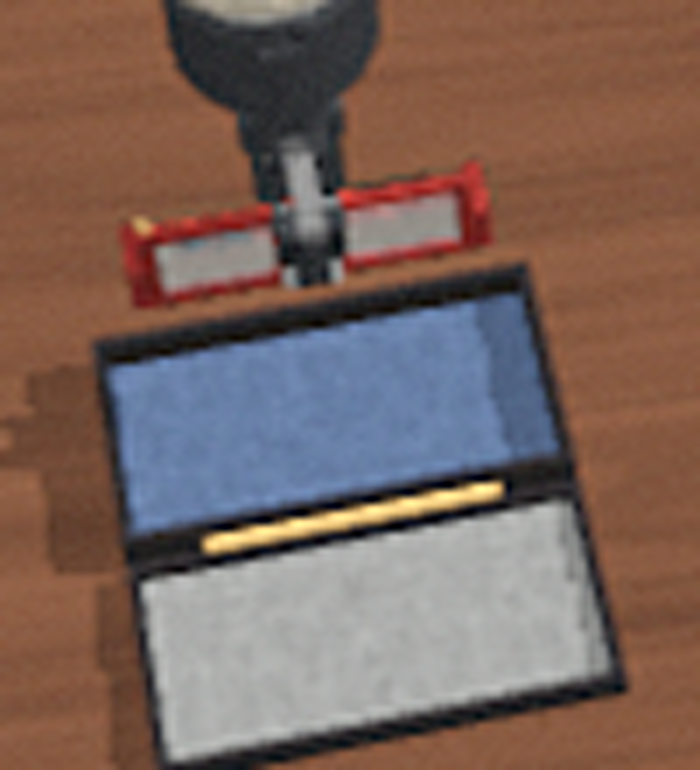

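View pics/p8t.png

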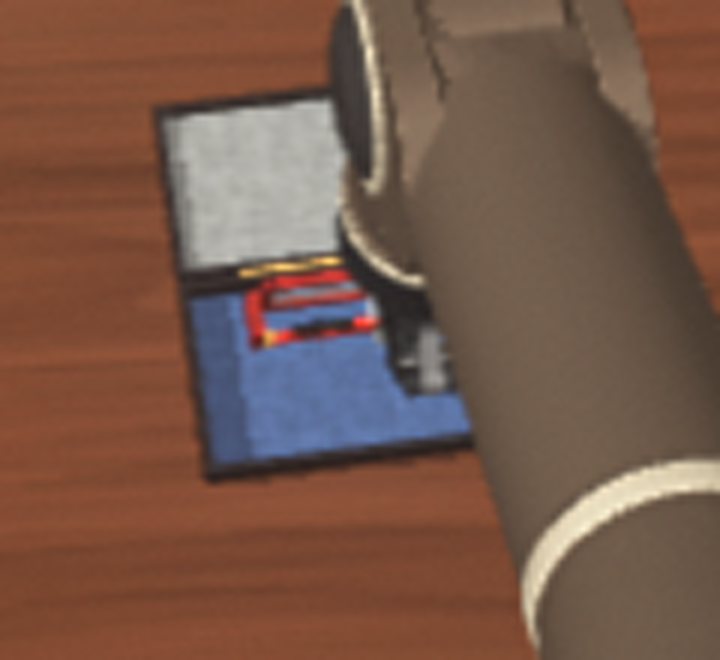

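```bash
python3 - <<'E'
from station import cams
from h import *
s=cams.get_image("scene")
from plan import G
g=(530.5,-162.1,.075)
for y in(70,-70):
  print((px(s,(*G(g,(12,y)),121))-[172,180]+.45)*7)
  print((px(s,(*G(g,(12,y)),165))-[172,180]+.45)*7)
o=np.array([172,180])-.45
print(w(s,[o+np.array([488,243])/7,o+np.array([138,305])/7],121), G(g,(12,70)),G(g,(12,-70)))
E
```

```text
[[497.96981814 248.19591024]]
[[492.70117101 179.78177605]]
[[138.99583937 313.88127593]]
[[123.68089118 246.24851205]]
[[ 534.15631884  -94.94549133  121.        ]
 [ 543.48118538 -231.15526344  121.        ]] (np.float64(537.2211863082546), np.float64(-91.39762624487257)) (np.float64(547.7113453264385), np.float64(-231.0040607805816))
```

Model and picture agree to about 3 mm, and clearance is ±34 mm across and ±18 mm along. Lowering.

Call:
{"op": "carry_out", "data": {
  "steps": [
    [255,0,0.1,2,0],
    [255,0,0.1,5,0],
    [255,0,0.1,8,0],
    [255,0,0.1,10,0],
    [255,0,0.1,10.6,0],
    [255,0,0.1,11,0],
    [255,0,0.1,11.2,0],
    [255,0,0.1,11.4,0],
    [255,0,0.1,11.5,0],
    [255,0,0.1,11.5,0],
    [255,0,0.1,11.5,0]
  ]
}}

```text
time_s: 13.95
position: [530.6, -163.5, 184.7]
tool_rot: [3.138, 0.117, 0.0]
ft_force: [0.0, 0.3, -0.9]
finger_gap: 0.274
```

```bash
python3 - <<'E'
from station import cams
from plan import *
s=cams.get_image("scene"); cv2.imwrite("pics/p9.png",crop(s,(222,240),(45,45),7))
rel([(530.7,-163.6,183.3,4.2)])
E
```

```text
t 14.0 pos [ 530.6 -163.5  184.7] ang 4.3 F [-0.3 -0.1 -1.1] gap 0.273
[0.0, 0.0, 0.1, 0.1]
```

View pics/p9.png

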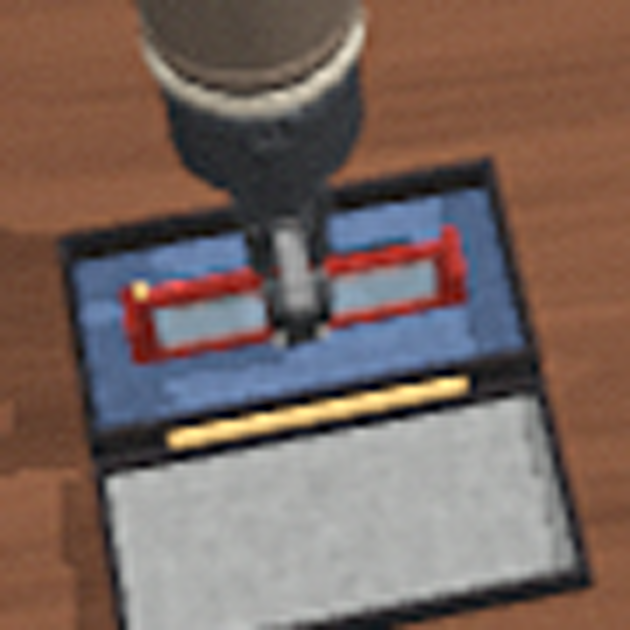

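Call:
{"op": "carry_out", "data": {
  "steps": [
    [255,0,0,0.1,0],
    [255,0,0,0.15,0],
    [255,0,0,0.15,0],
    [255,0,0,0.15,0]
  ]
}}

```text
time_s: 14.4
position: [530.7, -163.5, 183.3]
tool_rot: [3.138, 0.117, 0.0]
ft_force: [-1.9, 0.6, 0.7]
finger_gap: 0.274
```

Call:
{"op": "carry_out", "data": {
  "steps": [
    [175,0,0,0,0],
    [160,0,0,0,0],
    [145,0,0,0,0],
    [130,0,0,0,0],
    [125,0,0,0,0],
    [125,0,0,0,0],
    [125,0,0,0,0],
    [125,0,0,0,0],
    [125,0,0,-1,0],
    [125,0,0,-2.5,0],
    [125,0,0,-5,0],
    [125,0,0,-9,0],
    [125,0,0,-13,0],
    [125,0,0,-16,0],
    [125,0,0,-16,0]
  ]
}}

```text
time_s: 15.9
position: [531.9, -162.9, 349.2]
tool_rot: [3.135, 0.117, 0.013]
ft_force: [0.6, 1.6, -0.6]
finger_gap: 0.51
```

```bash
python3 - <<'E'
from station import cams
from plan import *
s=cams.get_image("scene"); cv2.imwrite("pics/p10.png",crop(s,(222,240),(45,45),7))
rel([(400,-400,380,-30)])
E
```

```text
t 15.95 pos [ 531.2 -163.1  346.8] ang 4.3 F [-0.6 -0.2 -0.6] gap 0.513
[-14.8, 22.7, -3.3, 34.3]
```

View pics/p10.png

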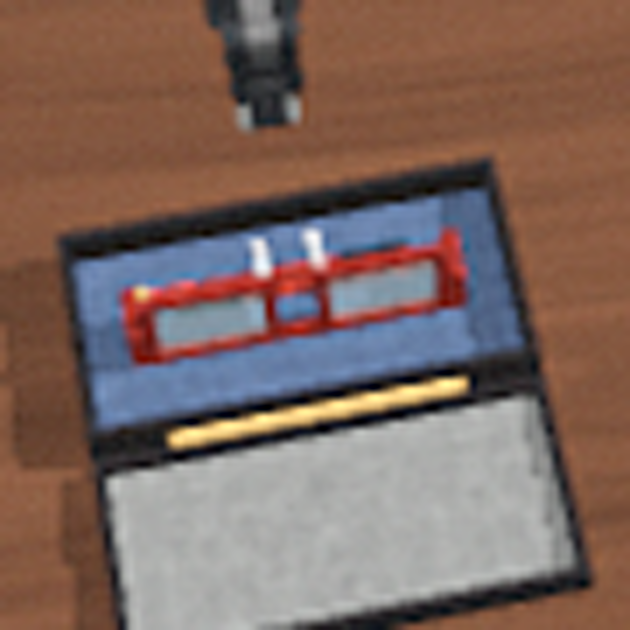

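The glasses stand upright in the blue half, arms folded, and the gripper is clear. I'll move aside for a top-view check.

Call:
{"op": "carry_out", "data": {
  "steps": [
    [125,0,-4,-3,0],
    [125,0,-8,-3,0],
    [125,0,-12,-3,0],
    [125,0,-16,-3,0],
    [125,0,-20,-3,0],
    [125,0,-24,-3,0],
    [125,0,-28,-3,0],
    [125,0,-30,-3,0],
    [125,0,-30,-3,0],
    [125,0,-30,-3,0]
  ]
}}

```text
time_s: 16.95
position: [508.4, 136.0, 375.2]
tool_rot: [3.135, 0.119, 0.007]
ft_force: [0.3, -0.9, 0.0]
finger_gap: 0.51
```

```bash
python3 - <<'E'
from station import cams
from plan import *
from fit import model
t=cams.get_image("top"); a=crop(t,(335,190),(45,45),7)
s=cams.get_image("scene"); b=s["color"][:,:,::-1]
cv2.imwrite("pics/p11.png",a); cv2.imwrite("pics/p11s.png",b)
for n in("tumbler","pill_bottle"):
    for im in(t,s):
        r=cams.spot_point(im,n); print(n,[np.round(w(im,[d["uv"]],0)[0],0).tolist() for d in r[:1]])
E
```

```text
tumbler [[494.0, 433.0, 0.0]]
tumbler [[498.0, 424.0, 0.0]]
pill_bottle [[465.0, -433.0, 0.0]]
pill_bottle [[471.0, -430.0, 0.0]]
```

View pics/p11.png

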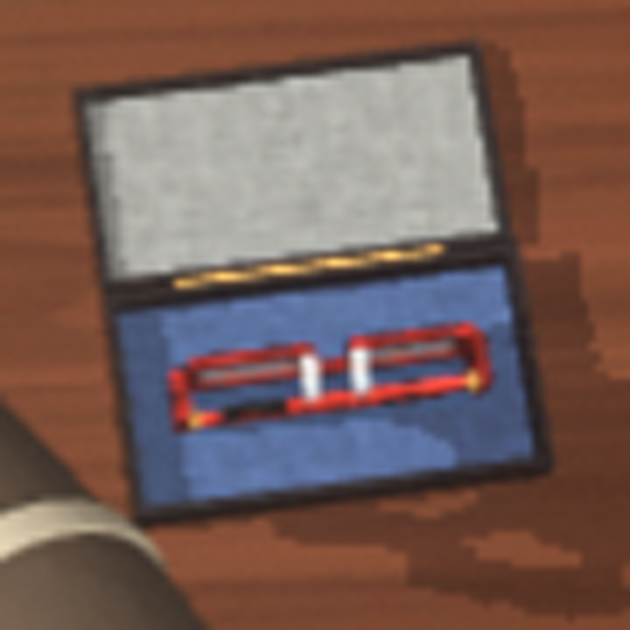

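View pics/p11s.png

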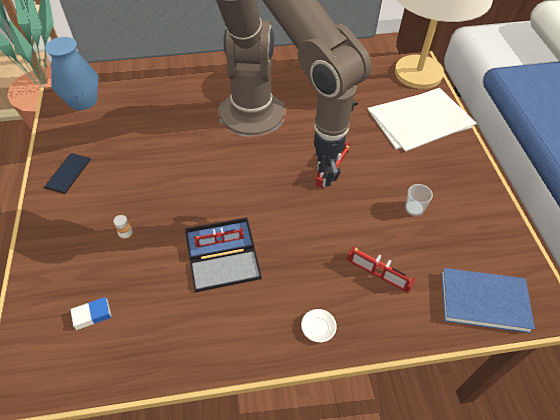

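The glasses lie centred and lengthwise in the deep half, arms flush, clear of all walls (crop (170–490, 325–430)). The bystanders have not moved. The gripper hangs clear over the empty desk, with its tips about 200 mm up. Handing in.

```bash
python3 - <<'E'
from station import env,monitor
print(env.hand_in()); print(monitor.sense()["time_s"])
E
```

```text
the job is handed in; nothing more can be done
None
the job is handed in; nothing more can be done
```

I folded both arms in, gripped the glasses across the nose pads, and set them down upright in the blue-lined half of the case. I handed the job in at about 17 s of the 58 s allowed; no verdict came back.

- **Choice:** of the three red frames, I took the smallest, which was also the only one with its arms open.
- **Folding:** I swept each arm in with the shut fingertips. Closing on the middle then pressed both arms flush, outside the case. The gap read about 23 mm, against the 24 mm given.
- **Final pictures:** the two cameras show the glasses roughly centred, lengthwise and upright in the deep half, with the arms flush and the gripper well clear.
- **Seating height:** I did not measure this in the pictures. The arm was at the height worked out for contact with the lining when I released, with at most about 1 mm left to drop.
- **Bystanders:** the tumbler and pill bottle read within about 11 mm of where they started, which is about how far apart the readings from the two cameras are; nothing came near either one.

**Disagreements:** the trained network's case centre differed by about 12 mm in x between the cameras, so I used a fit to the case corners, which agreed to about 4 mm. The held glasses appeared about 3–4 mm off the predicted position, well inside the clearance.

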